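Slide the breakfast board out over the shelf edge

ROBOT

A 6-joint arm with a two-finger parallel gripper is mounted at the origin on the work surface. World frame = base frame: x ahead of the robot, y to its left, z up, the work surface at z = 0. Lengths are in mm, angles in degrees, forces in N, time in s.
With the tool pointing down it reaches from about 300 to 850 mm from the base axis. Payload 4.2 kg.
Tool frame: the origin (TCP) lies on the centre line of the jaws, within the pads' length; the fingertips stand 11 mm ahead of it and the grasp point (between the pads) lies 8 mm behind it; z points along the fingers, y is the line along which they close (so a half turn about z gives the same grasp; the last joint's range is limited). The gripper opens to 91 mm and grips with 3 to 60 N. Pads are 32 mm wide; open, the fingers measure 118 mm over their backs; the gripper's body (76 mm by 178 mm) begins 60 mm behind the grasp point.
Start: joints at [-69.385, 18.312, 89.639, -0, 72.044, -1.146], TCP at [213.176, -534.039, 224.976] pointing down, gripper open.
Joint ranges: [-177.97, 177.97], [-48.28, 115.42], [12.27, 149.76], [-77.06, 257.06], [2.81, 150.46], [-146.56, 146.56]. Speed limits (degrees/s): [147.25, 147.25, 180, 180, 180, 180].

INTERFACE

Orientations are given as [roll, pitch, yaw] about the fixed x, y, z axes, in that order (R = Rz(yaw) Ry(pitch) Rx(roll)).
In Python, from workcell import env, grab_frame, camera_model, models gives the robot as it stands.
- The arm moves only by the shell command python3 -m crank 'ROWS' [FORCE]. ROWS is text: rows parted by semicolons, each of 7 numbers parted by spaces: the closure, from -1 (fully open) to 1 (shut), so that 0 is half open, then the shift along the tool's x, y, z in mm, then the turn, a rotation vector about the tool's x, y, z in degrees. A call has 1 to 10 rows; each row shifts and turns the commanded pose from where the row before left it, along the tool's axes as they then stand; what a row does not reach is not made up. A row lasts 1/8 s, in which the tool goes at most 62.5 mm and 10.7 degrees, less where a joint would pass 70% of its speed; a pose out of reach is approached as far as the arm can. A call is refused whole if a number of a shift passes 62.5 or a number of a turn 10.7, either way. A call with a gripper value outside its range is refused whole. The fingers move at their own pace and stop on an object; FORCE is the grip in N (left out, the last holds). Time passes only in rows, so rows that do not move let the fingers close. It gives the time, the measured TCP pose, the force, the opening and the grip force at its end, in the units of the state.
- env.state(): the state, without advancing time (a new reading comes with each control period).
- grab_frame(name): name is "side" or "top"; returns the picture (420x560x3 uint8, blue, green, red); there is no depth.
- camera_model(name): a dict with "K" (3x3 intrinsics, pixels), "R" (3x3) and "t" (3): a world point X has camera coordinates R X + t. Camera axes: x right, y down, z forward; pixel columns grow to the right and rows downward; lengths in mm; the calibration is good to about 2 mm. A picture is of the moment at which its call begins. camera_model takes no time and is no camera call.
- env.job_done(): hands the job in; it is judged then, once.
Trained networks look in the newest picture that a camera, given by its name, has taken for a name from the list of things; names that differ only in an ending like _2 or _b are one class to them, and where a whole thing is asked for, a point or a joint stands for the part that bears it (a point fixed in the world has none). Each returns a list of dicts, best first, with "p" (0 to 1); they miss things now and then, are a little off and sometimes report something else, mostly with a low value. They report only what shows in the picture. A call takes as long as a camera call. They do not tell look-alikes from the thing itself.
- models.search_frame(name, camera): "point" ([x, y, z] in mm, in world coordinates, good to about 4 mm: the middle of the surface that is visible of it).
The state is a dict: "time_s": time; "qpos": joint angles; "qvel": joint speeds; "effort": joint torques, N m; "ee_pos": TCP position; "ee_rot": TCP orientation; "force": force on the tool from outside, world axes, zero at the start; "torque": the same for the moment, N m; "gripper_width": finger opening in mm; "gripper_force": force on a finger pad.
Only numpy, scipy, OpenCV 4.12 (cv2) and the standard library are available. Lean on these libraries where they do the work, as an engineer would, in place of code of your own. Each camera call takes 0.05 s, during which the arm holds its last target. There are 200 camera calls.

TASK

The bamboo board lies flat on the white shelf, where nobody can get a hand under it. Gently push the green cup that stands in front of it aside, along the shelf, so that the board cannot touch it, then push the board towards you until its long front edge sticks out about 3 cm past the front edge of the shelf, square with it. Only push, never lift, and leave the cup standing on the shelf and everything else where it is.

Things in the scene. Friction and masses are not known exactly. Their poses are not given: they have to be found in the camera images.
- shelf_edge (a point): Middle of the top front edge of the shelf (the edge nearest the robot). The shelf is a fixed white melamine board on side panels, 920 mm long, 360 mm deep, its top 100 mm above the worktop and level. x of this frame points from the edge straight across the shelf, away from the robot; y runs along the edge to the left; z is up.
- board_center (a point): Centre (half-way up) of the loose bamboo board, a flat plate 110 mm (its x, front to back) by 180 mm (its y) by 10 mm thick, about 0.12 to 0.24 kg, with a 16 mm hanging hole through it 70 mm from the centre along +y. It lies flat on the shelf behind the cup, turned up to about 9 degrees from the shelf's edge; its own -x side is the long front edge, facing the robot.
- board_front_left (a point): Front left corner of the bamboo board, half-way up its thickness (55 mm along -x and 90 mm along +y from its centre). Axes as the board's.
- board_front_right (a point): Front right corner of the bamboo board, half-way up its thickness (55 mm along -x and 90 mm along -y from its centre). Axes as the board's.
- cup_center (a point): Centre, half-way up, of the loose green ceramic cup without handle: 76 mm tall, 74 mm wide at its belly (30 mm above its foot, the widest part), 68 mm at the rim, 60 mm at the foot, about 0.2 kg. It stands between the board and the front edge of the shelf.
- kettle_center (a point): Aluminium kettle, standing near one end of the shelf: body 160 mm wide and 126 mm tall, bail handle up to 205 mm, spout reaching 130 mm from its axis along its +x, away from the robot. The point is on its axis, 65 mm above its foot. A bystander.
- caddy_center (a point): Steel tea caddy with lid, 88 mm wide, 135 mm tall, near the other end of the shelf. The point is on its axis, 61 mm above its foot. A bystander.
- saucer1_center (a point): Small white ceramic saucer, 110 mm wide, 16 mm tall, on the shelf. The point is its centre, 8 mm above its foot. A bystander.
- saucer2_center (a point): The other small white saucer, the same size, on the shelf. The point is its centre, 8 mm above its foot. A bystander.
- sugar_center (a point): Clear glass sugar bowl with its lid on, 94 mm wide, 98 mm tall, on the shelf. The point is on its axis, 45 mm above its foot. A bystander.
- spoons_center (a point): Stainless teaspoon holder, 62 mm wide and 85 mm tall, with teaspoons sticking out up to 136 mm, on the shelf. The point is on its axis, 43 mm above its foot. A bystander.
Mind the look-alikes: they are no part of the job. There is more than one size of the part that bears board_center; the job needs the middle-sized.

How it is judged (in metres and radians):
At the end, for the whole second after the job is handed in: Both front corners of the board stick out 30 mm past the shelf's front edge, give or take 10 mm (so the front edge is also square with the shelf's), the board lies flat on the shelf, the cup stands upright on the shelf, both are at rest, and nothing else has moved by more than 15 mm (x of board_front_left in the frame of shelf_edge between -0.04 and -0.02 m and x of board_front_right in the frame of shelf_edge between -0.04 and -0.02 m and z of board_center in the frame of shelf_edge between 0 and 0.01 m and angle between board_center's own z axis and vertical below 0.05 rad and z of cup_center in the frame of shelf_edge between 0.033 and 0.043 m and angle between cup_center's own z axis and vertical below 0.1 rad and x of cup_center in the frame of shelf_edge above 0 m and linear speed of each of board, cup below 0.01 m/s and distance of each of kettle_center, caddy_center, saucer1_center, saucer2_center, sugar_center, spoons_center from where it was at the start of the episode below 0.015 m); the robot touches nothing.
It fails at once if the board is lifted, tipped or pushed off the shelf (z of board_center in the frame of shelf_edge above 0.017 m or z of board_center in the frame of shelf_edge below -0.01 m or angle between board_center's own z axis and vertical above 0.15 rad).
It fails at once if the cup is lifted, tipped or pushed off the shelf (z of cup_center in the frame of shelf_edge above 0.05 m or z of cup_center in the frame of shelf_edge below 0.02 m or angle between cup_center's own z axis and vertical above 0.35 rad).
It fails at once if the cup is clamped or struck (fingers on it with more than 20 N) (contact force between the fingers and cup above 20 N).
It fails at once if the board and the cup touch (contact force between board and cup above 0.5 N).
It fails at once if something else on the shelf is moved by more than 15 mm (distance of any of kettle_center, caddy_center, saucer1_center, saucer2_center, sugar_center, spoons_center from where it was at the start of the episode above 0.015 m).
It also fails if it takes over 58 s, if anything falls off the work surface, if the arm or the gripper's body presses on something with over 40 N, if the wrist force passes 120 N, or if a joint passes its speed limit or range.

## Working session

There is one attempt and no reset: what is moved stays moved. The work goes in short steps, Python scripts to look and compute and a shell command to move; the robot and the scene stay as the last step left them, time stands still between calls to the robot, and variables do not carry over. Pictures are saved under pics/ and viewed, at most 10 in all, crops included, and the job is handed in when it is done.

```bash
mkdir -p pics
cat > h.py <<'E'
from workcell import env, grab_frame, camera_model, models
import numpy as np, cv2
def proj(n,X):
    c=camera_model(n);p=np.array(c["K"])@(np.array(c["R"])@np.array(X,float)+np.array(c["t"]).ravel());return p[:2]/p[2]
def onplane(n,uv,z):
    c=camera_model(n);R=np.array(c["R"]);t=np.array(c["t"]).ravel()
    d=R.T@np.linalg.inv(np.array(c["K"]))@np.array([uv[0],uv[1],1.]);o=-R.T@t
    return o+d*(z-o[2])/d[2]
E
python3 - <<'E'
from h import *
for n in ("top","side"):
    cv2.imwrite(f"pics/{n}0.png",cv2.resize(grab_frame(n),(800,600),interpolation=cv2.INTER_CUBIC))
    c=camera_model(n);print(n,-np.array(c["R"]).T@np.array(c["t"]).ravel())
    for k in ("board_center","board_front_left","board_front_right","cup_center","shelf_edge","kettle_center","caddy_center","saucer1_center","sugar_center","spoons_center"):
        print(k,[(round(d["p"],2),np.round(d["point"]).astype(int).tolist(),np.round(proj(n,d["point"])*800/560).astype(int).tolist()) for d in models.search_frame(k,n)[:4]])
print(env.state())
E
```

```text
top [ 3.79111427e+02 -9.34040182e-01  1.11200843e+03]
board_center [(0.82, [287, 252, 5], [295, 394]), (0.77, [174, -326, 12], [586, 446]), (0.72, [602, 86, 112], [369, 227])]
board_front_left [(0.95, [173, -333, 13], [589, 447]), (0.9, [601, 82, 111], [371, 227]), (0.7, [286, 254, 10], [293, 394])]
board_front_right [(0.89, [291, 248, 6], [296, 392]), (0.85, [177, -328, 15], [587, 445]), (0.73, [603, 84, 109], [370, 226])]
cup_center [(0.9, [462, 50, 104], [390, 301]), (0.44, [696, 240, 166], [279, 171])]
shelf_edge [(0.66, [554, -8, 104], [420, 252])]
kettle_center [(0.84, [639, 380, 199], [194, 200]), (0.29, [601, 84, 111], [370, 228])]
caddy_center [(0.87, [631, -302, 225], [598, 188])]
saucer1_center [(0.63, [482, -314, 111], [588, 285])]
sugar_center [(0.97, [698, 242, 170], [278, 169])]
spoons_center [(0.46, [633, -302, 223], [597, 187])]
side [-154.72953819  764.02002324  656.16821734]
board_center [(0.8, [594, 94, 108], [322, 290]), (0.6, [278, 255, 9], [389, 440]), (0.55, [170, -358, 14], [599, 312])]
board_front_left [(0.91, [176, -349, 12], [595, 314]), (0.71, [278, 254, 
[... 663 characters left out ...]
 402, 166], [226, 356])]
{'time_s': 1.1, 'qpos': array([-6.93871613e+01,  1.83108710e+01,  8.96387647e+01,  4.01629273e-04,
        7.20416711e+01, -1.14503542e+00]), 'qvel': array([ 0.08579605,  0.04782666, -0.03165019, -0.00153494, -0.08023857,
       -0.00444419]), 'effort': array([-1.59153307e-03, -4.12358987e+01, -2.32231396e+01,  7.26807467e-02,
        3.77860735e-02, -6.95283617e-06]), 'ee_pos': array([ 213.16512078, -534.05915604,  224.98785028]), 'ee_rot': array([ 1.79991301e+02, -2.08284183e-04,  2.17577504e+01]), 'force': array([0.03280526, 0.65563948, 0.0262329 ]), 'torque': array([-0.00160722, -0.05195381, -0.01974116]), 'gripper_force': 0.0, 'gripper_width': 91.43540372540869}
```

View pics/top0.png

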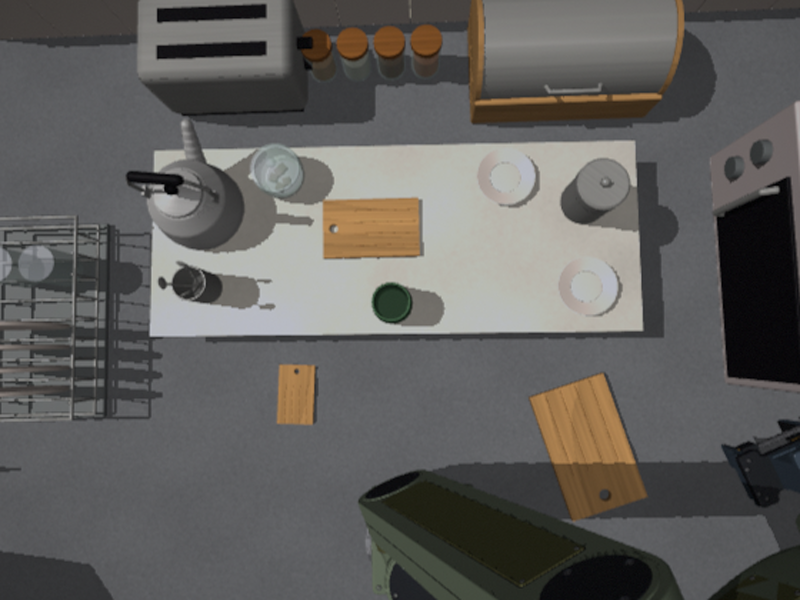

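View pics/side0.png

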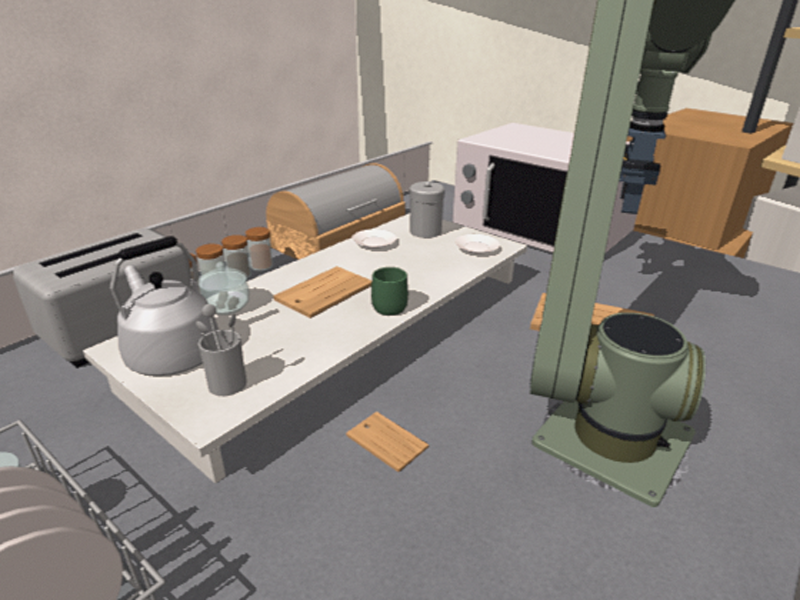

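The top view shows three boards: the one on the shelf at (371,228), a small one on the worktop at (296,394) and a large one at (588,447). I choose the shelf one, which is the middle size and lies behind the cup at (392,302). Next I measure it and check it in a close crop.

```bash
cat >> h.py <<'E'
def quad(mask):
    m=cv2.morphologyEx(mask.astype(np.uint8)*255,cv2.MORPH_OPEN,np.ones((3,3)))
    cs=sorted(cv2.findContours(m,cv2.RETR_EXTERNAL,cv2.CHAIN_APPROX_NONE)[0],key=cv2.contourArea)
    return cs[-1][:,0,:].astype(float)
def fitline(P): # ax: returns point,dir
    v=cv2.fitLine(P.astype(np.float32),cv2.DIST_HUBER,0,.01,.01).ravel();return v[2:],v[:2]
def inter(a,b):
    s=np.linalg.solve(np.array([a[1],-b[1]]).T,b[0]-a[0]);return a[0]+s[0]*a[1]
def edges(C,trim=.12):
    """4 sides of a roughly axis-aligned quad contour -> corners FL,FR,BR,BL px (image: front=down, left=left)"""
    lo,hi=C.min(0),C.max(0);w,h=hi-lo
    X=(C[:,0]>lo[0]+trim*w)&(C[:,0]<hi[0]-trim*w);Y=(C[:,1]>lo[1]+trim*h)&(C[:,1]<hi[1]-trim*h)
    mid=(lo+hi)/2
    f=fitline(C[X&(C[:,1]>mid[1])]);b=fitline(C[X&(C[:,1]<mid[1])]);l=fitline(C[Y&(C[:,0]<mid[0])]);r=fitline(C[Y&(C[:,0]>mid[0])])
    return [inter(f,l),inter(f,r),inter(b,r),inter(b,l)],f
def boardmask(im,box):
    hsv=cv2.cvtColor(im,cv2.COLOR_BGR2HSV);m=(hsv[...,1]>90)&(hsv[...,0]>5)&(hsv[...,0]<28)&(hsv[...,2]>70)
    k=np.zeros_like(m);x0,y0,x1,y1=box;k[y0:y1,x0:x1]=1;return m&k
E
python3 - <<'E'
from h import *
im=grab_frame("top")
C=quad(boardmask(im,(215,125,310,240)))
c,_=edges(C);print("px",np.round(c,1).tolist())
W=[onplane("top",p,110) for p in c];print("board FL FR BR BL",np.round(W,1).tolist())
print("sizes",[round(float(np.linalg.norm(W[i]-W[(i+1)%4])),1) for i in range(4)],"yaw",np.degrees(np.arctan2(-(W[0]-W[1])[0],(W[0]-W[1])[1])),"ctr",np.mean(W,0))
# shelf front edge: scan columns for bright->dark
g=im.astype(int).min(2);P=[]
for u in list(range(120,260,4))+list(range(300,440,4)):
    col=g[220:245,u];d=np.diff(col);i=d.argmin();P.append((u,220+i+.5))
P=np.array(P);p,d=fitline(P);print("shelf front px",p,d)
A=onplane("top",p-d*100,100);B=onplane("top",p+d*100,100);print("edge",A,B,"yaw",np.degrees(np.arctan2(-(A-B)[0],(A-B)[1])))
hsv=cv2.cvtColor(im,cv2.COLOR_BGR2HSV);m=(hsv[...,1]>90)&(hsv[...,0]>40)&(hsv[...,0]<90);m[:190]=0;m[235:]=0;m[:,:245]=0;m[:,310:]=0
Q=quad(m);(x,y),r=cv2.minEnclosingCircle(Q.astype(np.float32));print("cup px",x,y,r,onplane("top",(x,y),176), 2*(onplane("top",(x+r,y),176)-onplane("top",(x,y),176)))
s=grab_frame("side");a=s[175:235,180:300];b=im[125:240,215:310]
H=480;cv2.imwrite("pics/crop1.png",np.hstack([cv2.resize(b,(390,480)),cv2.resize(a,(400,200))[:, :].repeat(1,0) if False else cv2.copyMakeBorder(cv2.resize(a,(400,200)),0,280,0,0,cv2.BORDER_CONSTANT)]))
# side: board corners via contour
C=quad(boardmask(s,(180,180,265,225)));ap=cv2.approxPolyDP(C.astype(np.float32)[:,None],4,True)[:,0]
print("side corners",ap.tolist(),[np.round(onplane("side",q,110)).tolist() for q in ap])
E
```

```text
px [[227.3000030517578, 179.0], [293.29998779296875, 179.0], [291.5, 138.60000610351562], [225.60000610351562, 140.5]]
board FL FR BR BL [[550.2, 169.5, 110.0], [545.4, -6.5, 110.0], [654.8, -4.2, 110.0], [654.8, 173.1, 110.0]]
sizes [176.0, 109.4, 177.3, 104.7] yaw -1.5529688778190198 ctr [601.29017479  82.9494024  110.        ]
shelf front px [275.2 233.7] [ 0.99993336 -0.01154354]
edge [404.81351206 312.92161573 100.        ] [ 398.65002746 -218.74996712  100.        ] yaw -0.6641803845541102Traceback (most recent call last):
  File "<stdin>", line 14, in <module>
  File "h.py", line 12, in quad
    return cs[-1][:,0,:].astype(float)
           ~~^^^^
IndexError: list index out of range
```

```bash
cat >> h.py <<'E'
def quad(mask_or,im=None):
    cs=sorted(cv2.findContours(mask_or.astype(np.uint8)*255,cv2.RETR_EXTERNAL,cv2.CHAIN_APPROX_NONE)[0],key=cv2.contourArea);return cs[-1][:,0,:].astype(float)
def subq(im,box,f,S=8):
    x0,y0,x1,y1=box;c=cv2.resize(im[y0:y1,x0:x1],None,fx=S,fy=S,interpolation=cv2.INTER_CUBIC)
    m=cv2.morphologyEx(f(c).astype(np.uint8),cv2.MORPH_OPEN,np.ones((9,9)))
    return (quad(m)+.5)/S-.5+np.array([x0,y0])
def wood(c):
    c=c.astype(int);return (c[...,2]-c[...,0]>45)
def green(c):
    c=c.astype(int);return (c[...,1]-c[...,2]>14)
def yaw(L,R): d=L-R;return np.degrees(np.arctan2(-d[0],d[1]))
def board(n="top",box=(215,125,310,205)):
    im=grab_frame("top");c,_=edges(subq(im,box,wood));return im,c,[onplane("top",p,110) for p in c]
E
python3 - <<'E'
from h import *
im,c,W=board()
print("px",np.round(c,1).tolist());print("board FL FR BR BL",np.round(W,1).tolist())
print("sizes",[round(float(np.linalg.norm(W[i]-W[(i+1)%4])),1) for i in range(4)],"yaw f",yaw(W[0],W[1]),"b",yaw(W[3],W[2]))
Q=subq(im,(245,190,310,233),green);(x,y),r=cv2.minEnclosingCircle(Q.astype(np.float32));print("cup px",x,y,r,onplane("top",(x,y),176), 2*(onplane("top",(x+r,y),176)-onplane("top",(x,y),176)))
s=grab_frame("side");a=s[175:235,180:300];b=im[125:240,215:310]
cv2.imwrite("pics/crop1.png",np.hstack([cv2.resize(b,(390,480)),cv2.copyMakeBorder(cv2.resize(a,(400,200)),0,280,0,0,cv2.BORDER_CONSTANT)]))
C=subq(s,(180,180,262,225),wood);ap=cv2.approxPolyDP(C.astype(np.float32)[:,None],3,True)[:,0]
print("side corners",ap.tolist(),[np.round(onplane("side",q,110)).tolist() for q in ap])
G=subq(s,(250,180,295,225),green);lo,hi=G.min(0),G.max(0);print("cup side",lo,hi)
print("pred cup side box for top est:")
X=onplane("top",(x,y),176)
for z in (100,176): print(proj("side",[X[0],X[1],z]))
E
```

```text
px [[226.10000610351562, 180.3000030517578], [293.3999938964844, 178.60000610351562], [292.3999938964844, 138.0], [225.3000030517578, 139.6999969482422]]
board FL FR BR BL [[546.9, 172.9, 110.0], [546.6, -6.6, 110.0], [656.2, -6.7, 110.0], [657.0, 173.8, 110.0]]
sizes [179.4, 109.6, 180.5, 110.1] yaw f -0.08941173307833156 b -0.25573339995030586
cup px 273.3939514160156 211.24935913085938 13.93588638305664 [455.44136896  45.04789782 176.        ] [ -1.70159599 -68.76549979   0.        ]
side corners [[259.6875, 195.9375], [234.8125, 185.9375], [191.0625, 207.6875], [216.9375, 221.8125]] [[547.0, -3.0, 110.0], [653.0, -2.0, 110.0], [648.0, 179.0, 110.0], [534.0, 183.0, 110.0]]
cup side [260.0625 187.1875] [284.0625 219.4375]
pred cup side box for top est:
[272.45557869 214.84926619]
[272.50163711 190.96707345]
```

View pics/crop1.png

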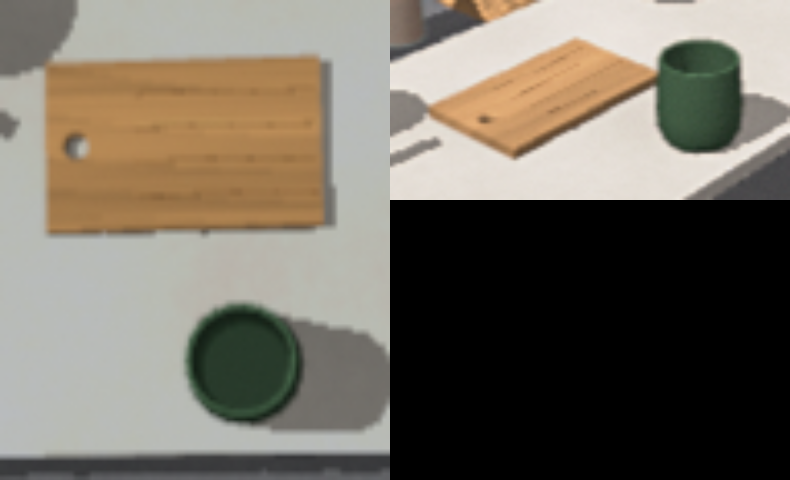

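The crop shows the 180 x 110 mm board with its hole at the left and the cup in front of it. The top and side views agree on height 110 mm and on position. My plan is to make a two-finger cradle and push the cup to the right, because its centre is at (455,45). Then I push the board's back edge with the open fingers.

```bash
R="";
python3 -m crank '0 29.1 -32.2 0 0 0 0;0 29.1 -32.2 0 0 0 0;0 29.1 -32.2 0 0 0 0;0 29.1 -32.2 0 0 0 0;0 29.1 -32.2 0 0 0 0;0 29.1 -32.2 0 0 0 0;0 29.1 -32.2 0 0 0 0;0 29.1 -32.2 0 0 0 0' 10
python3 -m crank '0 29.1 -32.2 0 0 0 0;0 29.1 -32.2 0 0 0 0;0 29.1 -32.2 0 0 0 0;0 29.1 -32.2 0 0 0 0;0 29.1 -32.2 0 0 0 0;0 29.1 -32.2 0 0 0 0;0 29.1 -32.2 0 0 0 0;0 29.1 -32.2 0 0 0 0;0 0 0 0 0 0 0'
python3 -m crank '0 0 0 0 0 0 -9.75;0 0 0 0 0 0 -9.75;0 0 0 0 0 0 -9.75;0 0 0 0 0 0 -9.75;0 0 0 0 0 0 -9.75;0 0 0 0 0 0 -9.75;0 0 0 0 0 0 -9.75;0 0 0 0 0 0 0;0 0 0 0 0 0 0'
```

```text
time_s: 2.25
ee_pos: [334.2, -207.2, 225.2]
ee_rot: [180.0, -0.0, 21.7]
force: [0.8, 0.2, 1.2]
gripper_width: 45.5
gripper_force: 0.0
time_s: 3.38
ee_pos: [455.4, 119.1, 224.8]
ee_rot: [-180.0, -0.0, 22.0]
force: [-0.2, -0.3, 0.4]
gripper_width: 45.8
gripper_force: 0.0
time_s: 4.5
ee_pos: [454.4, 116.5, 225.0]
ee_rot: [-180.0, 0.0, 89.8]
force: [0.1, 0.4, -0.8]
gripper_width: 45.8
gripper_force: 0.0
```

```bash
cd .;
python3 -m crank '0 0 0 23 0 0 0;0 0 0 23 0 0 0;0 0 0 23 0 0 0;0 0 0 23 0 0 0;0 0 0 0 0 0 0;0 -5 0 0 0 0 0;0 -5 0 0 0 0 0;0 -3 0 0 0 0 0'
python3 -m crank '0 -3 0 0 0 0 0;0 -3 0 0 0 0 0;0 -3 0 0 0 0 0;0 -3 0 0 0 0 0;0 -3 0 0 0 0 0;0 -3 0 0 0 0 0;0 -4 0 0 0 0 0;0 -4 0 0 0 0 0;0 -4 0 0 0 0 0;0 -4 0 0 0 0 0'
python3 - <<'E'
from h import *
im=grab_frame("top");cv2.imwrite("pics/top1.png",np.hstack([im[150:270,200:340].repeat(3,0).repeat(3,1),grab_frame("side")[150:270,200:320].repeat(3,0).repeat(3,1)]))
E
```

```text
time_s: 5.5
ee_pos: [455.0, 103.7, 133.6]
ee_rot: [179.9, -0.0, 90.0]
force: [0.4, -0.1, 0.2]
gripper_width: 45.7
gripper_force: 0.0
time_s: 6.75
ee_pos: [454.5, 69.8, 132.9]
ee_rot: [-180.0, -0.0, 90.0]
force: [-0.0, 0.9, 0.8]
gripper_width: 45.6
gripper_force: 0.6
```

View pics/top1.png

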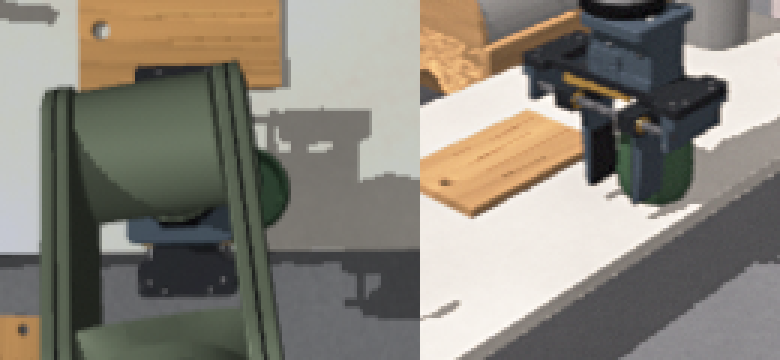

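The cup (top crop, around (270,190)) is nested between the fingers, upright, with about 1 N on it. I keep pushing.

```bash
cd .;
python3 -m crank '0 -5 0 0 0 0 0;0 -5 0 0 0 0 0;0 -5 0 0 0 0 0;0 -5 0 0 0 0 0;0 -5 0 0 0 0 0;0 -5 0 0 0 0 0;0 -5 0 0 0 0 0;0 -5 0 0 0 0 0;0 -5 0 0 0 0 0;0 -5 0 0 0 0 0'
python3 -m crank '0 -5 0 0 0 0 0;0 -5 0 0 0 0 0;0 -5 0 0 0 0 0;0 -5 0 0 0 0 0;0 -5 0 0 0 0 0;0 -5 0 0 0 0 0;0 -5 0 0 0 0 0;0 -5 0 0 0 0 0;0 -5 0 0 0 0 0;0 -5 0 0 0 0 0'
python3 -m crank '0 -4 0 0 0 0 0;0 -3 0 0 0 0 0;0 -2 0 0 0 0 0;0 -1 0 0 0 0 0;0 0 0 0 0 0 0;0 5 0 0 0 0 0;0 15 0 0 0 0 0;0 20 0 0 0 0 0;0 0 0 0 0 0 0'
python3 -m crank '0 0 0 -40 0 0 0;0 0 0 -40 0 0 0;0 0 0 -40 0 0 0;0 30 0 0 0 0 0;0 30 0 0 0 0 0;0 0 0 0 0 0 0'
```

```text
time_s: 8.1
ee_pos: [454.6, 19.7, 132.9]
ee_rot: [-180.0, 0.0, 90.0]
force: [0.4, 1.7, -0.1]
gripper_width: 45.5
gripper_force: 0.6
time_s: 9.35
ee_pos: [454.6, -30.3, 132.9]
ee_rot: [-180.0, 0.0, 90.0]
force: [-0.1, 1.3, 0.2]
gripper_width: 45.4
gripper_force: 0.6
time_s: 10.48
ee_pos: [454.5, 1.4, 133.0]
ee_rot: [180.0, 0.0, 90.2]
force: [1.3, 0.2, -0.4]
gripper_width: 45.8
gripper_force: 0.0
time_s: 11.22
ee_pos: [454.5, 61.1, 253.0]
ee_rot: [180.0, 0.0, 90.2]
force: [1.0, 0.3, -0.8]
gripper_width: 45.4
gripper_force: 0.0
```

```bash
cd .;
python3 -m crank '-1 0 0 0 0 0 10;-1 0 0 0 0 0 10;-1 0 0 0 0 0 10;-1 0 0 0 0 0 10;-1 0 0 0 0 0 10;-1 0 0 0 0 0 10;-1 0 0 0 0 0 10;-1 0 0 0 0 0 10;-1 0 0 0 0 0 10;-1 0 0 0 0 0 0'
python3 -m crank '-1 40 -3 0 0 0 0;-1 40 -3 0 0 0 0;-1 40 -3 0 0 0 0;-1 40 -3 0 0 0 0;-1 40 -4 0 0 0 0;-1 35 -3 0 0 0 0;-1 0 0 0 0 0 0;-1 0 0 0 0 0 0'
cat >> h.py <<'E'
def shelf_edge():
    im=grab_frame("top");g=im.astype(float).min(2);P=[]
    for u in list(range(112,225,3))+list(range(325,442,3)):
        col=cv2.resize(g[222:245,u:u+1],None,fx=1,fy=8,interpolation=cv2.INTER_CUBIC).ravel()
        h,l=col[:24].mean(),col.min()
        i=np.argmax(col<(h+l)/2);P.append((u,222-.5+(i+.5)/8))
    p,d=fitline(np.array(P));return [p+d*((u-p[0])/d[0]) for u in (120,275,430)]
E
python3 - <<'E'
from h import *
E=[onplane("top",q,100) for q in shelf_edge()];print(np.round(E,1).tolist(),"yaw",yaw(E[0],E[2]))
im=grab_frame("top");s=grab_frame("side")
cv2.imwrite("pics/m2.png",np.vstack([cv2.resize(im[90:250,90:460],(740,320)),cv2.resize(s[100:240,100:424],(740,280),interpolation=2)]))
try:
    Q=subq(im,(290,190,345,233),green);(x,y),r=cv2.minEnclosingCircle(Q.astype(np.float32));print("cup",onplane("top",(x,y),176),r)
except Exception as e: print(e)
E
```

```text
time_s: 12.48
ee_pos: [454.5, 59.2, 252.8]
ee_rot: [180.0, 0.0, 0.1]
force: [-0.2, -0.1, 0.3]
gripper_width: 91.3
gripper_force: 0.0
time_s: 13.48
ee_pos: [689.0, 78.6, 252.4]
ee_rot: [180.0, 0.1, 0.1]
force: [-0.8, 0.4, -0.6]
gripper_width: 90.9
gripper_force: 0.0
[[407.5, 462.4, 100.0], [402.5, 45.7, 100.0], [397.5, -361.9, 100.0]] yaw -0.6985737813733133
cup [452.16331662 -82.85556685 176.        ] 14.708757400512695
```

View pics/m2.png

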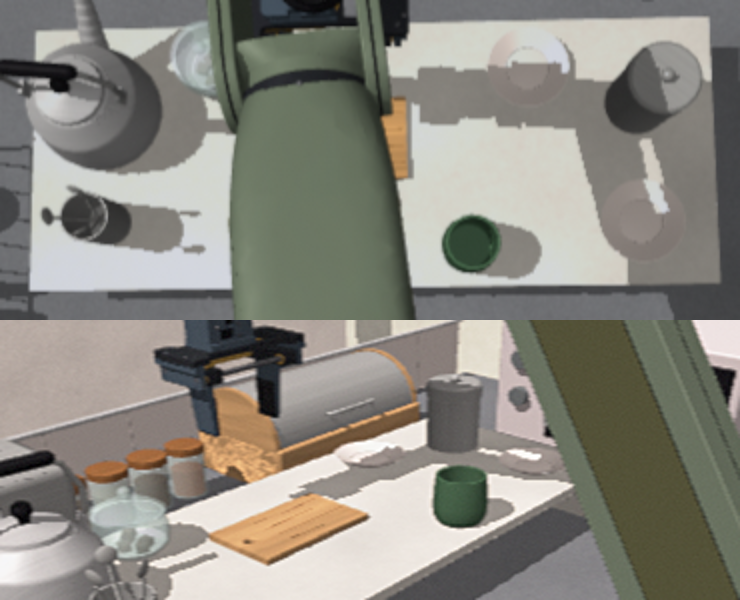

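The cup now stands clear at (452,-83), upright, 39 mm beside the board's swath. The open gripper is above the space behind the board, clear of the sugar bowl. I descend behind the board.

```bash
cd .;
python3 -m crank '-1 0 0 30 0 0 0.8;-1 0 0 30 0 0 0;-1 0 0 30 0 0 0;-1 0 0 25 0 0 0;-1 0 0 12 0 0 0;-1 0 0 5 0 0 0;-1 0 0 3 0 0 0;-1 0 0 3 0 0 0;-1 0 0 0 0 0 0'
python3 -m crank '-1 -3 0 0 0 0 0;-1 -3 0 0 0 0 0;-1 -3 0 0 0 0 0;-1 -3 0 0 0 0 0;-1 -3 0 0 0 0 0;-1 -3 0 0 0 0 0;-1 -3 0 0 0 0 0;-1 -3 0 0 0 0 0;-1 -3 0 0 0 0 0;-1 -3 0 0 0 0 0'
python3 - <<'E'
from h import *
s=grab_frame("side");cv2.imwrite("pics/m3.png",cv2.resize(s[130:240,130:290],None,fx=4.5,fy=4.5,interpolation=2))
E
```

```text
time_s: 14.75
ee_pos: [689.7, 79.1, 115.2]
ee_rot: [180.0, -0.0, -0.8]
force: [-0.5, 0.7, 0.0]
gripper_width: 91.2
gripper_force: 0.0
time_s: 16.0
ee_pos: [659.5, 79.5, 115.0]
ee_rot: [180.0, -0.0, -0.8]
force: [1.3, -0.4, -0.8]
gripper_width: 91.0
gripper_force: 0.7
```

View pics/m3.png

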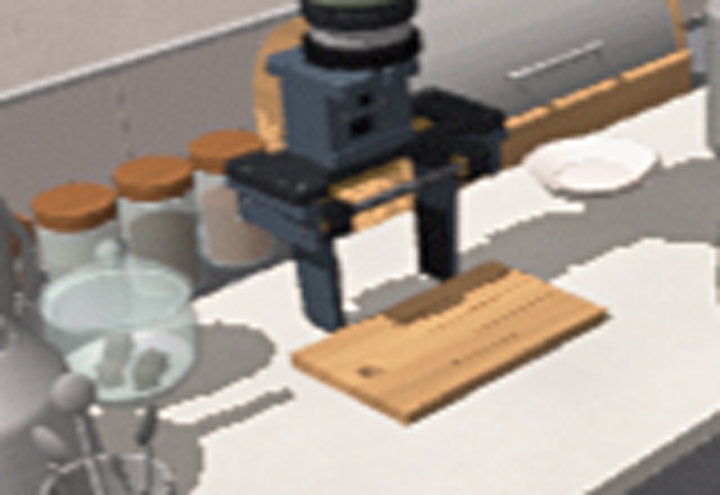

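Both fingers are on the back edge, the board is flat, and it has already moved. I push on about 150 mm.

```bash
cd .;
python3 -m crank '-1 -5 0 0 0 0 0;-1 -5 0 0 0 0 0;-1 -5 0 0 0 0 0;-1 -5 0 0 0 0 0;-1 -5 0 0 0 0 0;-1 -5 0 0 0 0 0;-1 -5 0 0 0 0 0;-1 -5 0 0 0 0 0;-1 -5 0 0 0 0 0;-1 -5 0 0 0 0 0'
python3 -m crank '-1 -5 0 0 0 0 0;-1 -5 0 0 0 0 0;-1 -5 0 0 0 0 0;-1 -5 0 0 0 0 0;-1 -5 0 0 0 0 0;-1 -5 0 0 0 0 0;-1 -5 0 0 0 0 0;-1 -5 0 0 0 0 0;-1 -5 0 0 0 0 0;-1 -5 0 0 0 0 0'
python3 -m crank '-1 -5 0 0 0 0 0;-1 -5 0 0 0 0 0;-1 -5 0 0 0 0 0;-1 -5 0 0 0 0 0;-1 -5 0 0 0 0 0;-1 -5 0 0 0 0 0;-1 -5 0 0 0 0 0;-1 -4 0 0 0 0 0;-1 -2 0 0 0 0 0;-1 -1 0 0 0 0 0'
python3 - <<'E'
from h import *
s=grab_frame("side");cv2.imwrite("pics/m4.png",cv2.resize(s[150:290,170:330],None,fx=4.2,fy=4.2,interpolation=2))
C=subq(s,(190,185,330,290),wood);ap=cv2.approxPolyDP(C.astype(np.float32)[:,None],3,True)[:,0]
print("side corners",ap.tolist(),[np.round(onplane("side",q,110)).tolist() for q in ap])
E
```

```text
time_s: 17.3
ee_pos: [609.3, 80.2, 115.0]
ee_rot: [180.0, -0.0, -0.8]
force: [1.1, 0.6, 0.2]
gripper_width: 91.4
gripper_force: 0.8
time_s: 18.55
ee_pos: [559.3, 80.9, 115.0]
ee_rot: [180.0, -0.0, -0.8]
force: [2.2, -0.5, 0.1]
gripper_width: 91.2
gripper_force: 0.8
time_s: 19.8
ee_pos: [517.6, 81.5, 114.9]
ee_rot: [180.0, -0.0, -0.8]
force: [1.7, -0.9, -0.0]
gripper_width: 91.3
gripper_force: 0.8
side corners [[301.5625, 213.5625], [272.0625, 202.0625], [228.3125, 228.1875], [258.3125, 243.8125]] [[387.0, -1.0, 110.0], [494.0, 2.0, 110.0], [488.0, 186.0, 110.0], [380.0, 188.0, 110.0]]
```

View pics/m4.png

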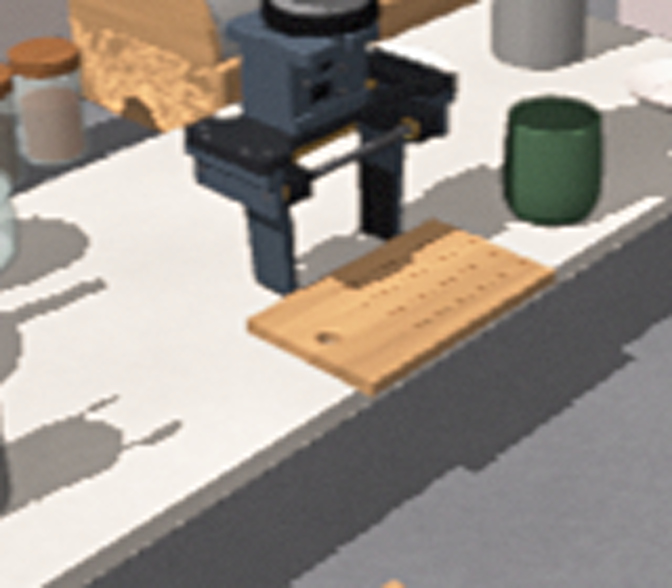

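```bash
cd .;
python3 -m crank '-1 -4 0 0 0 0 0;-1 -4 0 0 0 0 0;-1 -4 0 0 0 0 0;-1 -2 0 0 0 0 0;-1 -1 0 0 0 0 0;-1 -1 0 0 0 0 0;-1 0 0 0 0 0 0;-1 0 0 0 0 0 0'
python3 -m crank '-1 3 0 0 0 0 0;-1 10 0 0 0 0 0;-1 10 0 0 0 0 0;-1 0 0 -30 0 0 0;-1 0 0 -40 0 0 0;-1 0 0 -40 0 0 0;-1 0 0 -30 0 0 0'
python3 -m crank '-1 -12.5 38 0 0 0 0;-1 -12.5 38 0 0 0 0;-1 -12.5 38 0 0 0 0;-1 -12.5 38 0 0 0 0;-1 -12.5 38 0 0 0 0;-1 -12.5 38 0 0 0 0;-1 -12.5 38 0 0 0 0;-1 -12.5 38 0 0 0 0;-1 -12.5 38 0 0 0 0;-1 -12.5 38 0 0 0 0'
python3 - <<'E'
from h import *
im,c,W=board(box=(205,170,310,262))
print("board FL FR BR BL",np.round(W,1).tolist())
print("sizes",[round(float(np.linalg.norm(W[i]-W[(i+1)%4])),1) for i in range(4)])
E=[onplane("top",q,100) for q in shelf_edge()];n=E[2]-E[0];n=np.array([-n[1],n[0]])/np.hypot(*n[:2]);n*=np.sign(n[0])
print("edge",np.round(E,1).tolist(),"x in shelf frame",[round(float(n@(w-E[1])[:2]),1) for w in W])
g=im.astype(float).min(2)
s=grab_frame("side");cv2.imwrite("pics/m5.png",np.vstack([cv2.resize(im[90:270,90:460],(600,292),interpolation=2),cv2.resize(s[140:270,150:417],(600,292),interpolation=2)]))
E
```

```text
time_s: 20.85
ee_pos: [501.5, 81.7, 114.9]
ee_rot: [180.0, 0.0, -0.8]
force: [0.8, 0.4, 0.9]
gripper_width: 90.9
gripper_force: 0.5
time_s: 21.72
ee_pos: [525.6, 81.4, 256.8]
ee_rot: [-180.0, -0.1, -0.8]
force: [0.6, 0.5, -0.6]
gripper_width: 91.1
gripper_force: 0.0
time_s: 22.98
ee_pos: [394.2, -298.5, 255.0]
ee_rot: [180.0, -0.0, -0.8]
force: [0.5, 0.4, 0.4]
gripper_width: 91.1
gripper_force: 0.0
board FL FR BR BL [[374.9, 176.5, 110.0], [373.1, -2.6, 110.0], [482.7, -5.1, 110.0], [484.4, 175.3, 110.0]]
sizes [179.1, 109.6, 180.4, 109.5]
edge [[407.5, 462.4, 100.0], [402.2, 45.7, 100.0], [397.1, -361.9, 100.0]] x in shelf frame [-28.9, -28.5, 81.1, 80.5]
```

View pics/m5.png

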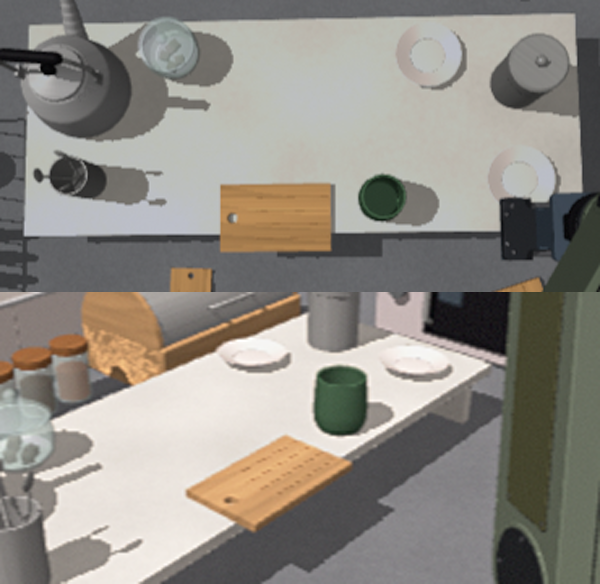

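The board sticks out 28.9 mm at the left corner and 28.5 mm at the right. It lies flat and square, the cup is upright, the bystanders are undisturbed, and the arm is clear. I hand the job in.

```bash
python3 -c "
from workcell import env
print(env.job_done())"
```

```text
the job is handed in; nothing more can be done
None
```

The job is handed in, with no verdict shown: by camera the board's front edge overhangs the shelf by 28.9 mm (left) and 28.5 mm (right), and the cup stands upright about 40 mm to its right, with the bystanders looking undisturbed.

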